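Tip the pebble tote and hold it for the painter

ROBOT

A 6-joint arm with a two-finger parallel gripper is mounted at the origin on the work surface. World frame = base frame: x ahead of the robot, y to its left, z up, the work surface at z = 0. Lengths are in mm, angles in rad, forces in N, time in s.
With the tool pointing down it reaches from about 350 to 775 mm from the base axis. Payload 7.3 kg.
Tool frame: the origin (TCP) lies on the mounting face of the last link; the fingertips stand 178 mm ahead of it and the grasp point (between the pads) lies 159 mm ahead of it; z points along the fingers, y is the line along which they close (so a half turn about z gives the same grasp; the last joint's range is limited). The gripper opens to 92 mm and grips with 3 to 60 N. Pads are 19 mm wide; open, the fingers measure 130 mm over their backs; the gripper's body (75 mm by 190 mm) begins 47 mm behind the grasp point.
Start: joints at [1.133, 0.342, 1.524, -0, 1.275, -0.146], TCP at [151.008, 502.816, 404.741] pointing down, gripper open.
Joint ranges: [-2.53, 2.53], [-0.77, 2.02], [0.04, 2.7], [-1, 4.14], [0.28, 2.66], [-3.11, 3.11]. Speed limits (rad/s): [2.57, 2.57, 3.14, 3.14, 3.14, 3.14].

INTERFACE

Orientations are given as [roll, pitch, yaw] about the fixed x, y, z axes, in that order (R = Rz(yaw) Ry(pitch) Rx(roll)).
In Python, from plant import bot gives the robot as it stands.
- The arm moves only by the tool shift_gripper, called after ">>>" as name(argument=value, ...) on one line, values as JSON. Schema: {"type":"object","properties":{"deltas":{"type":"array","items":{"type":"number"},"minItems":5,"maxItems":25},"only":{"type":"string"},"quiet":{"type":"boolean"},"lines":{"type":"string"}},"required":["deltas"],"additionalProperties":false}. deltas is one flat list of numbers that holds 1 to 5 rows one after another, with no inner brackets; each row has 5 numbers: the finger opening in mm, then dx, dy, dz in mm, then a turn about the tool's z in rad; each row is the pose to reach, as a shift and turn from the pose commanded when the call began, along the tool's axes at that moment; what a row does not reach only later rows make up. A row lasts 1/8 s, in which the tool goes at most 62.5 mm and 0.188 rad, less where a joint would pass 70% of its speed; a pose out of reach is approached as far as the arm can. The fingers move at their own pace and stop on an object; the grip force is fixed at half the most. Time passes only in rows, so rows that do not move let the fingers close. The tool returns the time, the measured TCP pose, the force, the opening and the grip force at its end. only (a regular expression) keeps the lines of the reply that match it, lines (a string "A,B") keeps lines A to B, and quiet returns only ok. Input that does not fit is refused with a message, and nothing moves.
- bot.get_obs(): the state, without advancing time (a new reading comes with each control period).
- bot.capture(name): name is "scene" or "side" or "wrist"; returns a dict with "color" (480x640x3 uint8, red, green, blue), "K" (3x3 intrinsics, pixels), "k1" (the pictures are not rectified: a ray, as slopes to the right and down, at radius r is drawn at 1 + k1 r^2 times it, then the intrinsics apply), "R" (3x3) and "t" (3): a world point X has camera coordinates R X + t. Camera axes: x right, y down, z forward; pixel columns grow to the right and rows downward; lengths in mm; the calibration is good to about 2 mm. A picture is of the moment at which its call begins. There is no depth.
- bot.close_job(): hands the job in; it is judged then, once.
The state is a dict: "time": time; "joint_positions": joint angles; "dq": joint speeds; "tau": joint torques, N m; "tool_pos": TCP position; "tcp_rot": TCP orientation; "contact_force": force on the tool from outside, world axes, zero at the start; "moment": the same for the moment, N m; "grip_width": finger opening in mm; "finger_force": force on a finger pad.
Only numpy, scipy, OpenCV 4.12 (cv2) and the standard library are available. Lean on these libraries where they do the work, as an engineer would, in place of code of your own. Each camera call takes 0.05 s, during which the arm holds its last target. There are 200 camera calls.

TASK

I need my paperweight pebbles at hand while I paint. Grip the wooden tote and tip it onto its near corner on the painting's side (near meaning towards the robot), that corner resting on the felt, until all four pebbles have slid together into that corner; spill none, and leave the jar, the inkstone and the dish where they are. Finish while still gripping the tote and holding it steadily tilted, so that I can pick the pebbles out.

Things in the scene. Friction and masses are not known exactly. Their poses are not given: they have to be found in the camera images.
- tote: open wooden tote 190 (x) x 250 (y) mm, loose, about 0.45 kg, on the felt; x points roughly away from the robot, +y is its left. Origin: centre of the underside. Floor 5 mm; near and far long sides 8 mm thick, 45 high; left and right end boards (at y +-120) 10 mm thick, 75 high, each with a hand slot at x -35 to 35, z 34 to 59 mm; beside the slot solid, can be pinched over the top edge from above
- near_left_foot (a point): outer bottom corner of the tote, near (towards the robot) and left: tote frame (-95, 125, 0) mm. The tote pivots on this point when tipped onto the near left corner
- near_right_foot (a point): outer bottom corner of the tote, near and right: tote frame (-95, -125, 0) mm
- left_end_grip (a point): point on the top edge of the left end board, mid-thickness, beyond the hand slot: tote frame (52, 120, 75) mm; the board is solid from here 17 mm towards the slot and 43 mm out to the far corner; a grip of about 50 N here holds the tote without slipping
- right_end_grip (a point): the same on the right end board: tote frame (52, -120, 75) mm
- pebble0: dark grey polished river pebble, oval, 34x28x15 mm, 20 to 28 g, lying loose on the tote's floor. Origin: centre of its underside as it lies. It slides on the wood once the floor slopes by about 13 to 18 degrees; along a wall into a corner it wants about 30 to 35, sloping equally to both walls, or the slope swung to one wall, then the other
- pebble1: dark grey polished river pebble, oval, 31x27x14 mm, 20 to 28 g, lying loose on the tote's floor. Origin: centre of its underside as it lies. It slides on the wood once the floor slopes by about 13 to 18 degrees
- pebble2: dark grey polished river pebble, oval, 33x30x15 mm, 20 to 28 g, lying loose on the tote's floor. Origin: centre of its underside as it lies. It slides on the wood once the floor slopes by about 13 to 18 degrees
- pebble3: dark grey polished river pebble, oval, 29x26x14 mm, 20 to 28 g, lying loose on the tote's floor. Origin: centre of its underside as it lies. It slides on the wood once the floor slopes by about 13 to 18 degrees
- painting: white painting sheet with grey ink canes, 300 x 340 mm, flat on the felt and fixed, held down by two pebbles and a wooden bar of its own; it lies either left (+y) or right (-y) of the tote. Origin: its centre
- brush_mat: slatted bamboo mat 300 x 260 mm with three brushes lying on it, fixed, across the tote from the painting. Origin: its centre
- felt: black felt desk cover, 640 x 1300 mm, 3 mm thick (its top at height 3 mm), fixed; tote, sheet and bystanders lie on it. Origin: centre of its underside
- jar: empty glass jar, open, 68 mm across, 85 mm high, loose; bystander beyond the tote to one side. Origin: centre of its underside
- inkstone: round black inkstone with lid, 116 mm across, 33 mm high, loose; bystander beyond the tote to the other side. Origin: centre of its underside
- dish: white porcelain dish, 90 mm across, 16 mm high, loose; bystander beyond the tote's far end. Origin: centre of its underside

How it is judged:
By the outcome, as a careful person would: the job done as asked, in the order asked, and still so for the second after the job is handed in, while the arm keeps its last pose, push and grip.
It also fails if it takes over 48 s, if anything falls off the work surface, if the arm or the gripper's body presses on something with over 40 N, if the wrist force passes 120 N, or if a joint passes its speed limit or range.

## Working session

There is one attempt and no reset: what is moved stays moved. The work goes in short steps, Python scripts to look and compute and a tool call to move; the robot and the scene stay as the last step left them, time stands still between calls to the robot, and variables do not carry over. Pictures are saved under pics/ and viewed, at most 10 in all, crops included, and the job is handed in when it is done.

```bash
ls; mkdir -p pics
```

Run:
```python
from plant import bot
import cv2,numpy as np
for n in("scene","side"):
    c=bot.capture(n); cv2.imwrite(f"pics/{n}0.png",c["color"][:,:,::-1]); print(n,c["K"].tolist(),c["k1"],np.round(c["R"],3).tolist(),c["t"])
o=bot.get_obs(); print(o)
```

```text
pics
plant.py
scene [[583.5078012307242, 0.0, 321.0350297415317], [0.0, 583.5078012307242, 233.97186443496273], [0.0, 0.0, 1.0]] 0.031143580327594886 [[-0.382, 0.924, 0.002], [0.539, 0.225, -0.811], [-0.75, -0.309, -0.584]] [ 201.08238256 -272.25732483 1776.35724717]
side [[439.499026122909, 0.0, 324.61430558542486], [0.0, 439.499026122909, 232.365557186381], [0.0, 0.0, 1.0]] 0.0039639506201055615 [[0.782, -0.623, 0.023], [-0.389, -0.516, -0.764], [0.487, 0.588, -0.645]] [-459.13966528  317.18806285  761.54485501]
{'time': 0.1, 'joint_positions': array([ 1.13298982e+00,  3.42657907e-01,  1.52491998e+00, -7.52805259e-06,
        1.27540937e+00, -1.46011538e-01]), 'dq': array([ 4.85035559e-04, -6.73843330e-06, -1.97393040e-03,  1.66022026e-04,
       -6.47042029e-04,  6.04273681e-04]), 'tau': array([ 1.21896315e-03, -4.32009208e+01, -2.44696462e+01,  7.18688406e-02,
        5.25998720e-02, -8.39410905e-05]), 'tool_pos': array([150.96162503, 502.7020654 , 404.11229691]), 'tcp_rot': array([-3.14021185e+00, -1.95782607e-04,  2.84979975e+00]), 'contact_force': array([-0.16117861,  0.38166944, -0.82689473]), 'moment': array([-0.04082657,  0.02674383,  0.03709373]), 'finger_force': 0.0, 'grip_width': 91.77557922294625}
```

View pics/scene0.png

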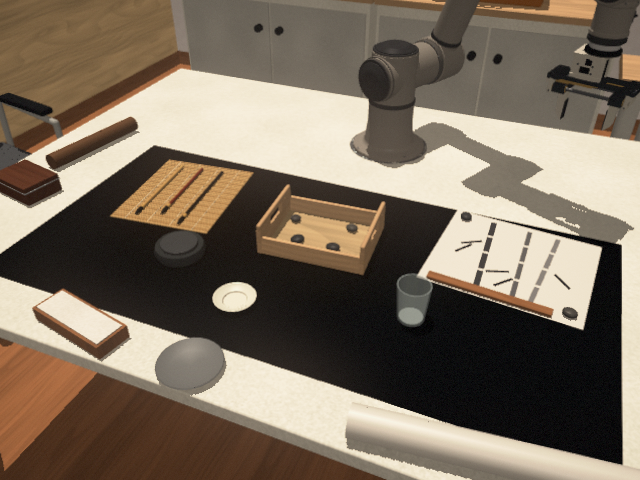

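View pics/side0.png

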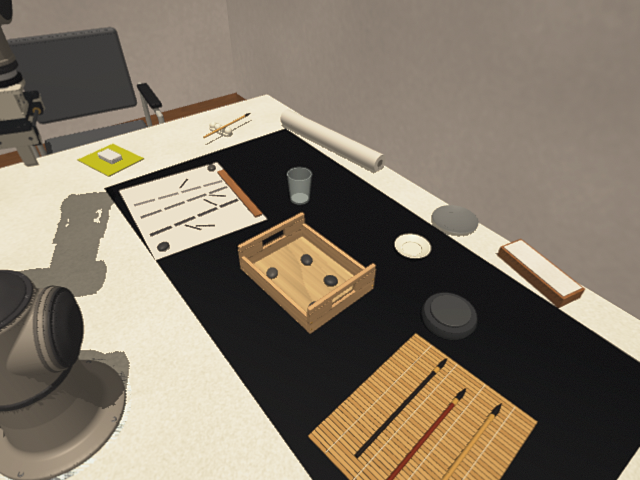

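The painting lies on the robot's left (+y), so the pivot is near_left_foot. The tote is centred at about (320,230) in the scene view and (308,270) in the side view. I'll zoom in on the tote in both views to find its corners.

Create h.py:
```python
import numpy as np,cv2
from plant import bot
from scipy.spatial.transform import Rotation as Ro
def ray(c,u,v):
    d=np.array([c["k1"],0,0,0.]);p=cv2.undistortPoints(np.array([[[u,v]]],float),c["K"],d)[0,0]
    return -c["R"].T@c["t"], c["R"].T@np.array([p[0],p[1],1.])
def onz(c,u,v,z):
    o,d=ray(c,u,v);return o+d*(z-o[2])/d[2]
def proj(c,X):
    return cv2.projectPoints(np.array(X,float).reshape(-1,1,3),cv2.Rodrigues(c["R"])[0],np.array(c["t"]),c["K"],np.array([c["k1"],0,0,0.]))[0][:,0]
def tri(rs):
    A=sum(np.eye(3)-np.outer(d,d)/(d@d) for o,d in rs);b=sum((np.eye(3)-np.outer(d,d)/(d@d))@o for o,d in rs);return np.linalg.solve(A,b)
```

Run:
```python
import cv2,numpy as np
a=cv2.imread('pics/scene0.png')[178:278,250:393];b=cv2.imread('pics/side0.png')[208:336,232:382]
a=cv2.resize(a,None,fx=4,fy=4,interpolation=2)[:400,:572]
b=cv2.resize(b,None,fx=4,fy=4,interpolation=2)
cv2.imwrite('pics/za.png',a);cv2.imwrite('pics/zb.png',b)
```

```text
(no output)
```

View pics/za.png

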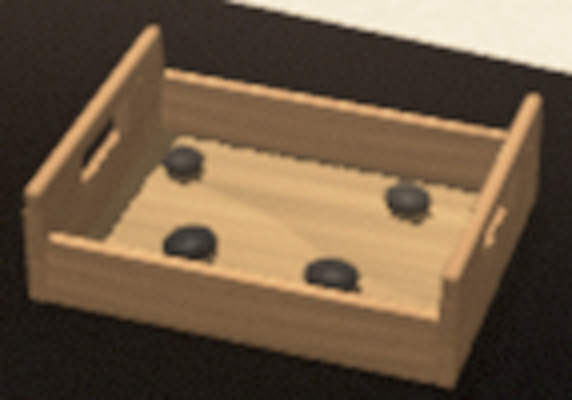

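View pics/zb.png

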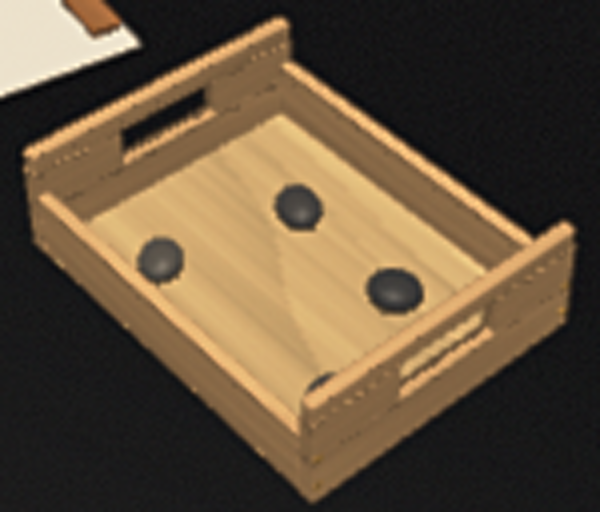

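Both crops show the tote clearly. In the scene crop the right end board's top runs from (153,26) to (25,190), and the far feet are at (30,297) and (452,386). In the side crop the near feet are at (37,240) and (313,500). I'll fit the tote pose to these corners.

Run:
```python
from h import *
from scipy.optimize import least_squares
S=bot.capture("scene");D=bot.capture("side")
pts=[(S,250,178,30,297,(95,-125,0)),(S,250,178,452,386,(95,125,0)),(S,250,178,25,190,(95,-125,75)),(S,250,178,152,26,(-95,-120,75)),(S,250,178,462,278,(95,125,75)),(S,250,178,540,96,(-95,125,75)),
(D,232,208,313,500,(-95,-125,0)),(D,232,208,567,320,(95,-125,0)),(D,232,208,37,240,(-95,125,0)),(D,232,208,305,410,(-95,-125,75)),(D,232,208,575,230,(95,-125,75)),(D,232,208,27,152,(-95,125,75)),(D,232,208,285,18,(95,120,75))]
def W(p,q):
    return Ro.from_euler('z',p[2]).apply(q)+[p[0],p[1],3]
def f(p): return np.concatenate([proj(c,[W(p,q)])[0]-[a+u/4-.4,b+v/4-.4] for c,a,b,u,v,q in pts])
r=least_squares(f,[550,0,0]);print(r.x,np.round(r.fun.reshape(-1,2),1).tolist())
p=r.x
for g in[(80,-120,75),(-95,125,0)]:print(g,W(p,g))
o=bot.get_obs();print(o['tool_pos'],o['time']);print(Ro.from_euler('xyz',o['tcp_rot']).as_matrix().round(3))
```

```text
[5.31949978e+02 4.34582145e+00 6.73666185e-02] [[-0.4, 0.6], [-0.2, 0.9], [-1.3, 0.4], [0.3, -0.1], [-1.2, 0.4], [0.6, -0.3], [-0.7, 0.7], [-1.1, 0.4], [-0.8, 0.7], [1.3, -0.6], [0.1, -0.7], [-1.7, -0.9], [-0.3, 0.1]]
(80, -120, 75) [ 619.84639731 -109.99673179   78.        ]
(-95, 125, 0) [428.75100451 122.6672982    3.        ]
[150.97404902 502.73501328 404.32230714] 0.2
[[-0.958  0.288 -0.   ]
 [ 0.288  0.958 -0.001]
 [ 0.    -0.001 -1.   ]]
```

>>> shift_gripper(deltas=[92, -125, -90, 0, -0.1, 92, -250, -180, 0, -0.2, 92, -375, -270, 0, -0.3, 92, -500, -360, 0, -0.359, 92, -626, -452, 0, -0.359])

```text
time: 0.82
tool_pos: [342.1, 253.2, 404.8]
tcp_rot: [3.141, 0.001, -3.073]
contact_force: [1.1, 1.0, -0.2]
grip_width: 91.8
finger_force: 0.0
```

Add to h.py:
```python
def goto(X,yaw=None):
    o=bot.get_obs();R=Ro.from_euler('xyz',o['tcp_rot']).as_matrix()
    print('t',o['time'],'pos',o['tool_pos'].round(1),'rpy',o['tcp_rot'].round(3),'F',o['contact_force'].round(1),'w',round(o['grip_width'],1),'shift',(R.T@(np.array(X)-o['tool_pos'])).round(1), 'turn', None if yaw is None else round(-((yaw-o['tcp_rot'][2]+np.pi)%(2*np.pi)-np.pi),3))
```

```bash
python3 -c "
from h import *
goto([619.8,-110,300],3.209)"
```

```text
t 0.825 pos [342.1 253.2 404.8] rpy [ 3.141e+00  1.000e-03 -3.073e+00] F [ 1.1  1.  -0.2] w 91.8 shift [-252.3 -381.3  104.9] turn 0.001
```

>>> shift_gripper(deltas=[50, -34, -50, 0, 0, 50, -68, -100, 0, 0, 50, -102, -150, 10, 0, 50, -136, -200, 20, 0, 50, -170, -254, 40, 0])

```text
time: 1.45
tool_pos: [526.7, 14.4, 366.1]
tcp_rot: [-3.142, 0.002, -3.075]
contact_force: [0.5, -0.5, -0.3]
grip_width: 50.7
finger_force: 0.0
```

>>> shift_gripper(deltas=[40, -33, -50, 15, 0, 40, -66, -100, 30, 0, 40, -84, -128, 50, 0, 40, -84, -128, 55, 0, 40, -84, -128, 55, 0])

```text
time: 2.08
tool_pos: [617.5, -105.3, 310.4]
tcp_rot: [3.141, -0.002, -3.074]
contact_force: [-0.1, 0.5, -0.0]
grip_width: 39.8
finger_force: 0.0
```

```bash
python3 -c "
from h import *
goto([619.8,-110,300],3.209)
c=bot.capture('wrist');cv2.imwrite('pics/w1.png',c['color'][:,:,::-1])
print(proj(c,[[619.8,-110,78],[634.7,-109,78],[526,-105,78]]))"
```

```text
t 2.075 pos [ 617.5 -105.3  310.4] rpy [ 3.141e+00 -2.000e-03 -3.074e+00] F [-0.1  0.5 -0. ] w 39.8 shift [-2.  -4.8 10.4] turn -0.0
[[311.44922145 260.4531261 ]
 [311.58735498 285.28275195]
 [333.77055265  80.70135926]]
```

View pics/w1.png

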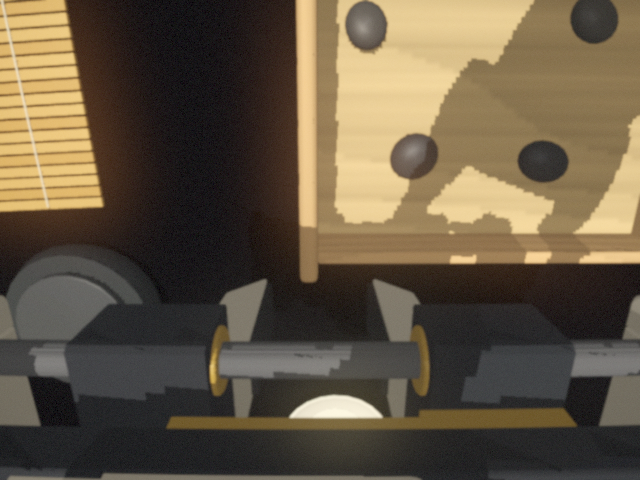

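```bash
python3 -c "
from h import *
c=bot.capture('wrist');im=c['color'].astype(int)
m=(im[:,:,0]>150)&(im[:,:,0]-im[:,:,2]>50)
for v in (20,80,140,200,250,270):
    r=im[v,290:330];print(v,r[:,0].tolist()[::2])
for u,v in[(309,281),(307.5,140),(306,10)]:print(onz(c,u,v,78))
"
```

```text
20 [49, 51, 62, 176, 222, 236, 243, 243, 241, 237, 232, 219, 199, 158, 139, 143, 140, 142, 144, 143]
80 [62, 67, 70, 130, 215, 232, 241, 244, 242, 239, 234, 225, 205, 166, 154, 153, 155, 156, 154, 155]
140 [71, 72, 74, 95, 192, 227, 237, 241, 242, 239, 237, 226, 210, 174, 151, 149, 154, 152, 154, 154]
200 [68, 70, 68, 74, 147, 219, 231, 236, 238, 237, 237, 227, 211, 174, 152, 155, 157, 157, 155, 157]
250 [49, 51, 50, 55, 70, 128, 142, 147, 149, 150, 151, 151, 145, 137, 141, 144, 143, 143, 143, 142]
270 [35, 40, 43, 41, 54, 119, 140, 142, 144, 145, 149, 148, 142, 123, 64, 46, 50, 48, 46, 49]
[ 632.9605734  -110.32154795   78.        ]
[ 555.54338    -115.80369086   78.        ]
[ 495.99510672 -120.11400964   78.        ]
```

```bash
python3 -c "
from h import *
goto([619,-111.3,247],3.209)"
```

```text
t 2.175 pos [ 617.6 -104.7  311.8] rpy [ 3.142e+00  1.000e-03 -3.073e+00] F [ 0.8 -0.2 -0.3] w 39.9 shift [-0.9 -6.6 64.8] turn 0.001
```

>>> shift_gripper(deltas=[40, -1, -6, 20, 0, 40, -1, -6, 40, 0, 40, -1, -6, 40, 0])

```text
time: 2.55
tool_pos: [618.8, -110.7, 270.7]
tcp_rot: [3.141, -0.002, -3.073]
contact_force: [0.3, 0.3, -0.5]
grip_width: 39.6
finger_force: 0.0
```

```bash
python3 -c "
from h import *
goto([619,-111.3,247],3.209)"
```

```text
t 2.55 pos [ 618.8 -110.7  270.7] rpy [ 3.141e+00 -2.000e-03 -3.073e+00] F [ 0.3  0.3 -0.5] w 39.6 shift [-0.2 -0.7 23.7] turn 0.001
```

>>> shift_gripper(deltas=[40, 0, -1, 24, 0, 40, 0, -1, 24, 0, 0, 0, -1, 24, 0, 0, 0, -1, 24, 0, 0, 0, -1, 24, 0])

```text
time: 3.18
tool_pos: [619.5, -112.7, 247.8]
tcp_rot: [-3.141, 0.001, -3.074]
contact_force: [0.1, -0.1, 0.4]
grip_width: 15.0
finger_force: 0.0
```

>>> shift_gripper(deltas=[0, 0, 0, 0, 0, 0, 0, 0, 0, 0])

```text
time: 3.42
tool_pos: [619.4, -112.5, 247.6]
tcp_rot: [3.141, 0.001, -3.074]
contact_force: [-1.1, 2.1, 3.9]
grip_width: 9.7
finger_force: 30.0
```

```bash
python3 -c "
from h import *
goto([619,-111.3,247],3.209)
o=np.array([428.5,121.5,3]);psi=.07
r=np.array([176,-245,72.])
for a,b in[(0,0),(6,2),(10,6),(14,10),(18,14),(22,18),(24,22),(25,25)]:
    R=Ro.from_euler('xyz',[a,-b,psi*180/np.pi],degrees=True) ; g=R.apply(r);f=Ro.from_euler('z',psi).apply(r)
    T=Ro.from_euler('xyz',[np.pi,0,np.pi+psi]).as_matrix()
    print(a,b,'world',(g-f).round(0),'tool',(T.T@(g-f)).round(0))
"
```

```text
t 3.425 pos [ 619.4 -112.5  247.6] rpy [ 3.141e+00  1.000e-03 -3.074e+00] F [-1.1  2.1  3.9] w 9.7 shift [0.3 1.2 0.6] turn -0.0
0 0 world [0. 0. 0.] tool [0. 0. 0.]
6 2 world [ -1.  -6. -20.] tool [ 2. -6. 20.]
10 6 world [ -3.  -9. -25.] tool [ 4. -9. 25.]
14 10 world [ -4. -10. -31.] tool [  5. -10.  31.]
18 14 world [ -3. -10. -36.] tool [  3. -10.  36.]
22 18 world [ -0.  -9. -41.] tool [ 1. -9. 41.]
24 22 world [  0.  -8. -37.] tool [ 0. -8. 37.]
25 25 world [  0.  -7. -32.] tool [ 0. -7. 32.]
```

Create traj.py:
```python
from h import *
psi=.07;r=np.array([176,-245,72.])
T=Ro.from_euler('xyz',[np.pi,0,np.pi+psi]).as_matrix()
for a,b in[(3,1),(6,3),(10,6),(14,10),(18,14),(20,18),(22,20),(24,22),(25,25),(28,28)]:
    g=Ro.from_euler('xyz',[-a,-b,np.degrees(psi)],degrees=True).apply(r);f=Ro.from_euler('z',psi).apply(r)
    print(a,b,'world',(g-f).round(0),'tool',(T.T@(g-f)).round(0))
```

```bash
python3 traj.py
```

```text
3 1 world [-2.  4. 16.] tool [  2.   4. -16.]
6 3 world [-6.  8. 34.] tool [  5.   9. -34.]
10 6 world [-14.  15.  59.] tool [ 13.  16. -59.]
14 10 world [-27.  23.  86.] tool [ 25.  25. -86.]
18 14 world [-42.  31. 110.] tool [  40.   34. -110.]
20 18 world [-58.  35. 126.] tool [  55.   39. -126.]
22 20 world [-68.  40. 137.] tool [  65.   45. -137.]
24 22 world [-78.  45. 147.] tool [  75.   50. -147.]
25 25 world [-91.  47. 155.] tool [  88.   53. -155.]
28 28 world [-109.   55.  168.] tool [ 104.   62. -168.]
```

>>> shift_gripper(deltas=[0, 1, 2, -8, 0, 0, 2, 4, -16, 0, 0, 3, 6, -25, 0, 0, 5, 9, -34, 0, 0, 5, 9, -34, 0])

```text
time: 4.05
tool_pos: [613.8, -103.8, 282.0]
tcp_rot: [-3.141, 0.001, -3.074]
contact_force: [-0.3, -1.5, -4.9]
grip_width: 9.6
finger_force: 30.4
```

```bash
python3 -c "
from h import *
c=bot.capture('side');cv2.imwrite('pics/s2.png',cv2.resize(c['color'][180:360,200:400,::-1],None,fx=2.5,fy=2.5,interpolation=2))
c=bot.capture('scene');a=cv2.resize(c['color'][150:300,230:410,::-1],None,fx=3,fy=3,interpolation=2);b=cv2.imread('pics/s2.png')[:450]
b=b[:, :260+240] if 0 else b
cv2.imwrite('pics/c2.png',cv2.resize(np.hstack([a,b]),(800,346),interpolation=3))
o=bot.get_obs();print(o['contact_force'],o['moment'],o['grip_width'])"
```

```text
[ 0.71222263 -0.4719639  -4.21508701] [-0.35584286 -0.3295306  -0.02812856] 9.520998086166395
```

View pics/c2.png

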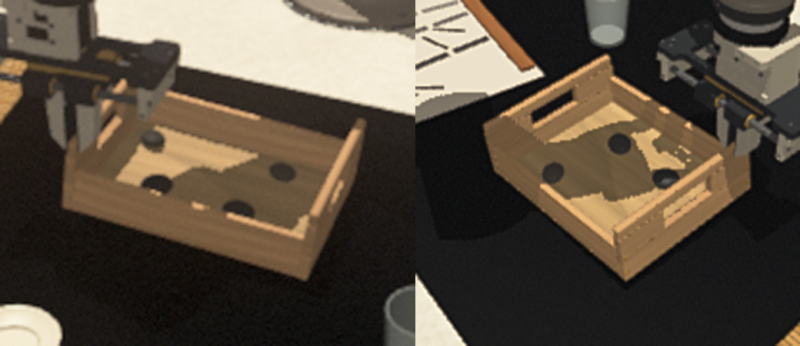

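Create fit.py:
```python
from h import *
from scipy.optimize import least_squares
def fit(pts):
    """pts: (cam,u,v,tote point); 6-DOF pose as foot position, alpha, beta, yaw (deg)"""
    q=np.array([p[3] for p in pts],float)-[-95,125,0];uv=np.array([p[1:3] for p in pts])
    def f(p):
        X=Ro.from_euler('xyz',[-p[3],-p[4],p[5]],degrees=True).apply(q)+p[:3]
        return np.concatenate([proj(c[0],[x])[0]-t for c,x,t in zip(pts,X,uv)])
    r=least_squares(f,[428,121,3,5,3,4],loss='soft_l1')
    print('foot',r.x[:3].round(1),'a,b,yaw',r.x[3:].round(1),'res',np.abs(r.fun).max().round(1),'rms',np.sqrt((r.fun**2).mean()).round(2));return r.x
```

Run:
```python
from fit import *
S=bot.capture('scene');D=bot.capture('side')
s=lambda x,y,q:(S,230+x/2.308,150+y/2.308,q)
d=lambda x,y,q:(D,200+(x-415.4)/1.923,180+y/1.923,q)
fit([s(307,279,(95,125,0)),s(63,207,(95,-125,0)),s(363,122,(-95,125,75)),s(309,236,(95,125,75)),
d(627,281,(-95,-125,0)),d(750,190,(95,-125,0)),d(495,168,(-95,125,0)),d(486,124,(-95,125,75)),d(608,57,(95,120,75)),d(613,232,(-95,-125,75))])
```

```text
foot [431.8 121.9   0.5] a,b,yaw [6.  2.8 3.1] res 7.0 rms 2.0
```

The fit gives a foot height of about 0 to 3 mm, α 6° and β 2.8°, as planned, so the tote pivots on the near-left corner within the grip. I'll keep tilting.

>>> shift_gripper(deltas=[0, 4, 3, -12, 0, 0, 8, 7, -25, 0, 0, 14, 11, -39, 0, 0, 20, 16, -52, 0, 0, 20, 16, -52, 0])

```text
time: 4.88
tool_pos: [592.6, -89.1, 334.9]
tcp_rot: [-3.141, 0.003, -3.074]
contact_force: [1.4, -0.5, -4.0]
grip_width: 10.3
finger_force: 30.4
```

>>> shift_gripper(deltas=[0, 7, 4, -12, 0, 0, 15, 9, -24, 0, 0, 22, 12, -32, 0, 0, 30, 14, -40, 0, 0, 30, 14, -40, 0])

```text
time: 5.5
tool_pos: [561.4, -77.3, 373.8]
tcp_rot: [-3.141, 0.001, -3.074]
contact_force: [0.7, -1.2, -3.5]
grip_width: 10.1
finger_force: 30.2
```

Create look.py:
```python
from h import *
import sys
c=bot.capture('scene');a=c['color'][110:290,230:430,::-1];c=bot.capture('side');b=c['color'][160:340,200:400,::-1]
cv2.imwrite(sys.argv[1],cv2.resize(np.hstack([a,b]),None,fx=2,fy=2,interpolation=2))
o=bot.get_obs();print(o['time'],o['tool_pos'],o['contact_force'],o['moment'],o['grip_width'],o['finger_force'])
```

```bash
python3 look.py pics/c3.png
```

```text
5.6 [561.79355519 -77.54787683 372.99543539] [ 0.23706209 -0.33248062 -3.47642233] [-0.20024553 -0.25881453 -0.05105597] 10.12509457367805 30.073801001999527
```

View pics/c3.png

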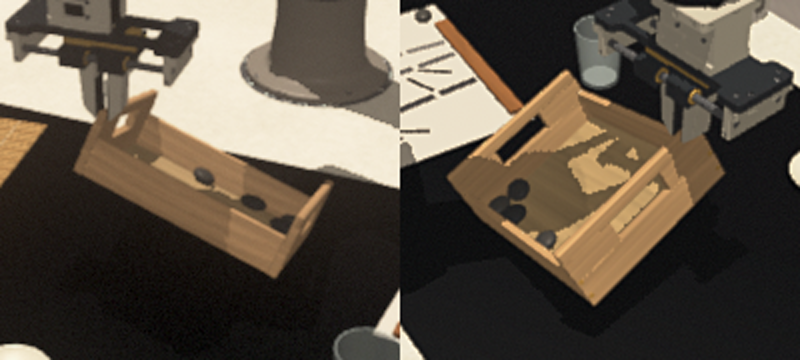

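All four pebbles have slid to the near wall. Three are already at the left and one is midway along, at about (547,240) in the picture. I'll check the pose.

Run:
```python
from fit import *
S=bot.capture('scene');D=bot.capture('side')
s=lambda x,y,q:(S,230+x/2,110+y/2,q)
d=lambda x,y,q:(D,200+(x-400)/2,160+y/2,q)
p=fit([s(278,277,(95,125,0)),s(75,170,(95,-125,0)),s(330,183,(-95,125,75)),s(282,236,(95,125,75)),s(154,92,(-95,-120,75)),
d(597,304,(-95,-125,0)),d(724,172,(95,-125,0)),d(449,176,(-95,125,75)),d(568,71,(95,120,75)),d(557,253,(-95,-125,75))])
print(Ro.from_euler('xyz',[-p[3],-p[4],p[5]],degrees=True).apply([177,-245,73])+p[:3])
r=np.array([176,-245,72.]);T=Ro.from_euler('xyz',[np.pi,0,np.pi+.07]).as_matrix()
R=lambda a,b:Ro.from_euler('xyz',[-a,-b,4],degrees=True).apply(r)
for a,b in[(p[3],p[4]),(22,20),(25,18),(28,16),(28,20),(30,20)]:print(a,b,(T.T@(R(a,b)-R(p[3],p[4]))).round(0))
```

```text
foot [430.  119.9  -1. ] a,b,yaw [19.4 19.4  5.5] res 10.7 rms 3.07
[566.4422062  -74.62121449 199.55500188]
19.43786243140433 19.351078755873825 [0. 0. 0.]
22 20 [  5.   7. -10.]
25 18 [  1.  15. -16.]
28 16 [ -3.  25. -21.]
28 20 [ 12.  25. -29.]
30 20 [ 14.  31. -35.]
```

>>> shift_gripper(deltas=[0, 2, 6, -7, 0, 0, 4, 12, -14, 0, 0, 6, 18, -21, 0, 0, 8, 25, -28, 0, 0, 8, 25, -28, 0])

```text
time: 6.32
tool_pos: [552.0, -52.4, 401.7]
tcp_rot: [-3.141, 0.001, -3.073]
contact_force: [-0.8, -0.8, -3.5]
grip_width: 10.4
finger_force: 30.7
```

>>> shift_gripper(deltas=[0, 0, 0, 0, 0, 0, 0, 0, 0, 0])

```text
time: 6.58
tool_pos: [552.3, -53.3, 400.8]
tcp_rot: [-3.142, -0.0, -3.075]
contact_force: [0.4, -2.0, -4.7]
grip_width: 10.2
finger_force: 30.6
```

```bash
python3 look.py pics/c4.png
```

```text
6.675 [552.27360259 -53.33068971 400.82456405] [-0.08441911 -1.19934229 -4.07381769] [-0.28730347 -0.13801581 -0.00261351] 10.306703039517611 30.65156767444023
```

View pics/c4.png

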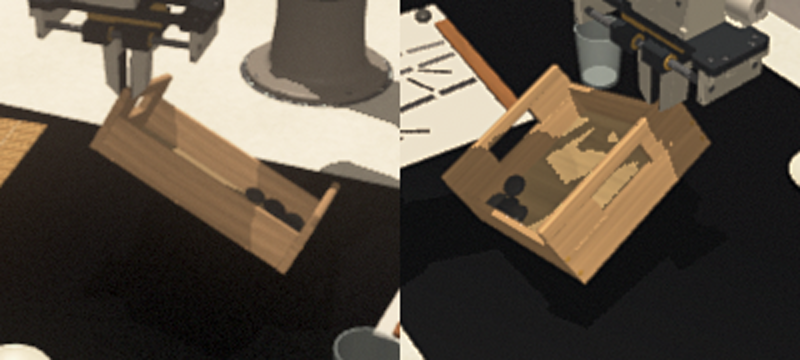

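Create peb.py:
```python
from fit import *
def peb(pk):
    S=bot.capture('scene');D=bot.capture('side')
    s=lambda x,y,q:(S,230+x/2,110+y/2,q)
    d=lambda x,y,q:(D,200+(x-400)/2,160+y/2,q)
    p=fit([(s if k=='s' else d)(x,y,q) for k,x,y,q in pk])
    R=Ro.from_euler('xyz',[-p[3],-p[4],p[5]],degrees=True).as_matrix()
    A=lambda q:R@(np.array(q,float)-[-95,125,0])+p[:3]
    for nm,c in(('scene',S),('side',D)):
        poly=proj(c,[A(q) for q in[(-87,115,8),(87,115,8),(87,-115,8),(-87,-115,8)]]).astype(np.int32)
        m=np.zeros((480,640),np.uint8);cv2.fillPoly(m,[poly],255)
        g=c['color'].max(2);b=((g<62)&(m>0)).astype(np.uint8)
        n,l,st,ce=cv2.connectedComponentsWithStats(b)
        for i in range(1,n):
            if st[i,4]<12:continue
            q=[]
            for u,v in[ce[i]]+[(st[i,0],ce[i][1]),(st[i,0]+st[i,2],ce[i][1]),(ce[i][0],st[i,1]),(ce[i][0],st[i,1]+st[i,3])]:
                o,dr=ray(c,u,v);nrm=R[:,2];t=nrm@(A((0,0,12))-o)/(nrm@dr)
                q.append((R.T@(o+dr*t-p[:3])+[-95,125,0])[:2].round(0).tolist())
            print(nm,st[i].tolist(),q)
```

Run:
```python
from peb import *
peb([('s',285,272,(95,125,0)),('s',90,147,(95,-125,0)),('s',338,185,(-95,125,75)),('s',166,77,(-95,-120,75)),
('d',585,284,(-95,-125,0)),('d',443,177,(-95,125,75)),('d',556,66,(95,120,75)),('d',545,240,(-95,-125,75)),('d',710,142,(95,-125,0))])
```

```text
foot [429.6 121.6  -0. ] a,b,yaw [25.  22.8  8.6] res 1.9 rms 1.04
scene [362, 213, 18, 12, 36] [[-66.0, 88.0], [-19.0, 72.0], [-120.0, 107.0], [-117.0, 80.0], [-12.0, 97.0]]
side [245, 248, 19, 23, 203] [[-60.0, 82.0], [-72.0, 120.0], [-51.0, 53.0], [-35.0, 121.0], [-83.0, 46.0]]
```

Run:
```python
from h import *
c=bot.capture('side');a=cv2.resize(c['color'][220:300,215:300,::-1],None,fx=4.7,fy=4.7,interpolation=2)
c=bot.capture('scene');b=cv2.resize(c['color'][180:260,330:415,::-1],None,fx=4.7,fy=4.7,interpolation=2)
i=np.hstack([a,b]);cv2.imwrite('pics/c5.png',np.clip(i.astype(float)*1.8,0,255).astype(np.uint8))
```

```text
(no output)
```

View pics/c5.png

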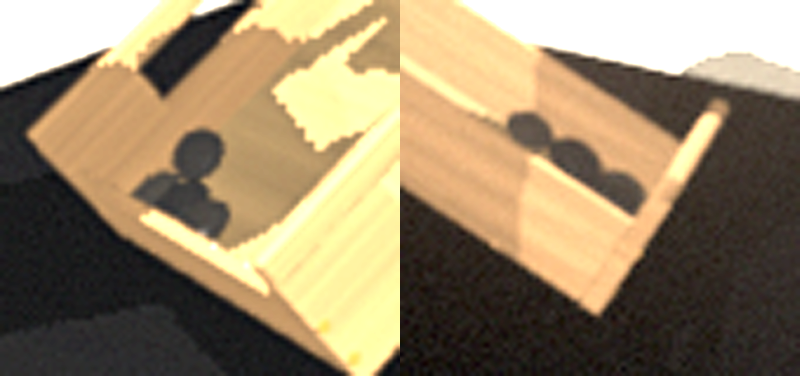

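Run:
```python
from h import *
p=[429.6,121.6,0.5,25,22.8,8.6]
R=Ro.from_euler('xyz',[-p[3],-p[4],p[5]],degrees=True).as_matrix()
for n,L in(('side',[(200,155),(155,188),(208,212),(187,190)]),('scene',[(530,131),(576,160),(620,190)])):
    c=bot.capture(n)
    for x,y in L:
        u,v=(215+x/4.7,220+y/4.7) if n=='side' else (330+(x-400)/4.7,180+y/4.7)
        o,d=ray(c,u,v);t=R[:,2]@(np.array(p[:3])+R[:,2]*13-o)/(R[:,2]@d)
        print(n,(R.T@(o+d*t-p[:3])+[-95,125,0])[:2].round(0))
```

```text
side [-45.  94.]
side [-70. 105.]
side [-68.  49.]
side [-63.  79.]
scene [-82.  48.]
scene [-82.  76.]
scene [-78. 103.]
```

The scene and side views show three pebbles in a row along the near wall, at tote y of about 103, 76 and 48. The fourth rests against the left-wall group at (-45,94). They are touching and packed into the corner, with the foot on the felt. I'll hold briefly, check that it's steady, and hand in.

>>> shift_gripper(deltas=[0, 0, 0, 0, 0, 0, 0, 0, 0, 0, 0, 0, 0, 0, 0, 0, 0, 0, 0, 0])

```text
time: 7.48
tool_pos: [552.2, -53.1, 401.0]
tcp_rot: [3.142, 0.0, -3.074]
contact_force: [0.3, -1.1, -3.9]
grip_width: 10.5
finger_force: 30.7
```

Run:
```python
from h import *
a=bot.capture('side')['color'].astype(int)
[bot.capture('wrist') for _ in range(8)]
b=bot.capture('side')['color'].astype(int);print('changed px',(np.abs(a-b).max(2)[220:320,200:360]>40).sum())
print(bot.close_job())
```

```text
changed px 2
the job is handed in; nothing more can be done
None
```

I handed the job in at about 8 s, with the tote still gripped and held steady at roughly 33° on its near-left corner (the painting's side). All four pebbles are together in that corner and none spilled. The jar, inkstone and dish were never touched, though I didn't re-measure them at the end. The hand-in gave no verdict.

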